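# Take the dried bearing block off its bar

## Robot

A 7-joint arm with a two-finger parallel gripper is mounted at the origin on the work surface. World frame = base frame: x ahead of the robot, y to its left, z up, the work surface at z = 0. Lengths are in m, angles in rad, forces in N, time in s.
With the tool pointing down it reaches from about 0.4 to 0.925 m from the base axis. Payload 5.6 kg.
Tool frame: the origin (TCP) lies at the very end of the fingers, on their centre line; the grasp point (between the pads) lies 19 mm behind it; z points along the fingers, y is the direction in which the jaws open and shut (so a half turn about z gives the same grasp; the last joint's range is limited). The gripper opens to 85 mm and grips with 20 to 120 N. Pads are 22 mm wide; open, the fingers measure 114 mm over their backs; the gripper's body (76 mm by 85 mm) begins 54 mm behind the grasp point. The pads swing forward as they close: fully open they stand 13 mm farther back than shut.
Start: joints at [-1.258, 0.468, -0.012, 1.603, 0.006, 1.071, -0.056], TCP at [0.226, 0.609, 0.231] pointing down, gripper open.
Joint ranges: [-2.53, 2.53], [-0.31, 2.02], [-1.57, 1.55], [0.28, 2.44], [-1.29, 4.43], [0.15, 1.84], [-2.92, 2.92]. Speed limits (rad/s): [2.57, 2.57, 3.14, 3.14, 3.14, 3.14, 3.14].

## Interface

Orientations are given as a unit quaternion [w, x, y, z].
In Python, from station import get_state, get_image, get_calibration, sign_off, masks_of gives the robot as it stands.
- The arm moves only by the tool move_arm, never from a script. Its argument "series" is one flat list of numbers, 7 for each row, row after row: the shift along the tool's x, y, z in units of 250 mm (1.0 is 250 mm), then the turn, a rotation vector about the tool's x, y, z in units of 1.5 rad (1.0 is 1.5 rad), then the finger opening in mm, from 0 to 85.4. In form: [tx, ty, tz, wx, wy, wz, grip, tx, ty, tz, wx, wy, wz, grip, ...]. A call has exactly 8 rows; each row is the pose to reach, as a shift and turn from the pose commanded when the call began, along the tool's axes at that moment; what a row does not reach only later rows make up. A row lasts 1/8 s, in which the tool goes at most 62.5 mm and 10.7 degrees, less where a joint would pass 70% of its speed; a pose out of reach is approached as far as the arm can. A call with a number of a shift or a turn outside -1 to 1 is refused whole. A call with a gripper value outside its range is refused whole. The fingers move at their own pace and stop on an object; the grip force is fixed at half the most. Time passes only in rows, so rows that repeat a pose let the fingers close, or fill a call up. It gives the time, the measured TCP pose, the force and the opening at its end, in the units of the state.
- get_state(): the state, without advancing time (a new reading comes with each control period).
- get_image(name): name is "scene" or "top" or "wrist"; returns the picture (420x560x3 uint8, red, green, blue); there is no depth.
- get_calibration(name): a dict with "camera_matrix" (3x3 intrinsics, pixels), "k1" (the pictures are not rectified: a ray, as slopes to the right and down, at radius r is drawn at 1 + k1 r^2 times it, then the intrinsics apply), "xyz" and "attitude" of the camera in the world. Camera axes: x right, y up, looking along -z (the intrinsics and any distortion apply to the point x, -y, -z); pixel columns grow to the right and rows downward; lengths in m; the calibration is good to about 2 mm. A picture is of the moment at which its call begins: read the wrist's pose just before it. get_calibration takes no time and is no camera call; for the wrist camera it gives the pose at the moment of the call.
- sign_off(): hands the job in, once; it reports no verdict.
Trained networks look in the newest picture that a camera, given by its name, has taken for a name from the list of things; names that differ only in an ending like _2 or _b are one class to them, and where a whole thing is asked for, a point or a joint stands for the part that bears it (a point fixed in the world has none). Each returns a list of dicts, best first, with "conf" (0 to 1); they miss things now and then, are a little off and sometimes report something else, mostly with a low value. They report only what shows in the picture. A call takes as long as a camera call. They do not tell look-alikes from the thing itself.
- masks_of(query, camera): "mask" (420x560 bool, what is visible of it) and "extent" ([left, top, right, bottom] in pixels, round what is visible of it).
The state is a dict: "clock": time; "q": joint angles; "joint_velocities": joint speeds; "effort": joint torques, N m; "tcp_pos": TCP position; "tcp_rot": TCP orientation; "ft_force": force on the tool from outside, world axes, zero at the start; "wrist_torque": the same for the moment, N m; "grip_width": finger opening in m.
Only numpy, scipy, OpenCV 4.12 (cv2) and the standard library are available. Lean on these libraries where they do the work, as an engineer would, in place of code of your own. Each camera call takes 0.05 s, during which the arm holds its last target.

## Task

The washed grape-crusher parts have dried on the steel stand with two bars. Slide the bearing block (the square one with a flat foot) off the open end of its bar and set it down gently, standing on its foot, in the shallow steel tray, then let go of it. Leave the round sleeve hanging where it is on the other bar.

Things in the scene. Friction and masses are not known exactly. Their poses are not given: they have to be found in the camera images.
- block: Aluminium bearing block, about 0.2 kg, hanging on either bar. Body 54 wide (y) x 36 long (x, along the bar) x 54 mm high on a foot 74 wide x 36 long x 8 mm thick; 62 mm high in all. Round 32 mm bore along x, its axis 34 mm above the underside. Origin: centre of the underside; z up. The bore's roof rests on the bar: raised 10 mm, the bore is centred on the bar. Grip the 54 mm body above the foot.
- sleeve: Round aluminium spacer sleeve, 48 mm outside diameter, 32 mm bore, 60 mm long (x), loose, hanging on the other bar; origin at its centre. To be left where it is.
- stand: Fixed dark steel stand, base 120 x 260 x 12 mm. Origin on the bench midway between the bars. Two level 12 mm bars along its x at y = +80 and -80 mm, axes 140 mm up. Far ends fixed at x = +40 in posts 155 mm high; open ends, no stop, at x = -120, pointing towards the robot. The block starts with its centre at x = -35 to -5 and is off once its centre is beyond x = -138 mm.
- tray: Shallow open steel tray, fixed to the bench left or right of the stand, 180 (x) x 160 (y) mm outside, walls 4 mm thick and 25 mm high, inner floor 4 mm above the bench. Origin: centre of its underside. The deeper white tub (90 mm high) on the other side is not the tray.
Things that resemble listed ones, but are neither listed nor needed, are in the scene too. What is shaped like the block but blue or brown is not meant. Several things have the shape of the tray; the one meant has the colours described above.

How it is judged:
On the way:
1. the bearing block is off the open end of its bar (x of block in the frame of stand below -0.138 m), for 0.1 s.
At the end, for the whole second after the job is handed in: The bearing block stands still on its foot (within 10 degrees of upright, underside within 8 mm of the tray's floor) inside the shallow tray, its centre within 75 mm (x) and 65 mm (y) of the tray's centre, and the sleeve still hangs on its bar within 30 mm of where it started (x of block in the frame of tray between -0.075 and 0.075 m and y of block in the frame of tray between -0.065 and 0.065 m and z of block in the frame of tray between -0.004 and 0.012 m and angle between block's own z axis and vertical below 0.17 rad and linear speed of block below 0.02 m/s and distance of sleeve from where it was at the start of the episode below 0.03 m); the robot touches nothing.
It fails at once if the block is dropped or thrown (moves faster than 0.6 m/s while not held, as after a fall of about 20 mm) (contact force between block and the fingers below 0.1 N and linear speed of block above 0.6 m/s).
It fails at once if the sleeve is moved more than 50 mm (distance of sleeve from where it was at the start of the episode above 0.05 m).
It also fails if it takes over 37 s, if anything falls off the work surface, if the arm or the gripper's body presses on something with over 40 N, if the wrist force passes 120 N, or if a joint passes its speed limit or range.

## Working session

There is one attempt and no reset: what is moved stays moved. The work goes in short steps, Python scripts to look and compute and a tool call to move; the robot and the scene stay as the last step left them, time stands still between calls to the robot, and variables do not carry over. Pictures are saved under pics/ and viewed, and the job is handed in when it is done.

Besides the shell and the picture viewer there is one more tool, called in YAML: its name, and indented under it one key for each argument. move_arm: Moves the arm, as the interface text tells. Its arguments: {"type":"object","properties":{"series":{"type":"array"}},"required":["series"]}

```bash
mkdir -p pics; ls; python3 - <<'E'
from station import *
import cv2
for n in ["scene","top","wrist"]:
    im=get_image(n); cv2.imwrite(f"pics/{n}0.png",im[:,:,::-1])
    c=get_calibration(n); print(n,c)
s=get_state(); print(s)
E
```

```text
pics
scene {'camera_matrix': array([[436.17473446,   0.        , 271.38288009],
       [  0.        , 436.17473446, 208.14997804],
       [  0.        ,   0.        ,   1.        ]]), 'k1': -0.1381101824967075, 'xyz': array([1.05048015, 0.32797735, 0.98375081]), 'attitude': array([0.39550311, 0.13180726, 0.30790725, 0.85521767])}
top {'camera_matrix': array([[398.30789714,   0.        , 271.75489139],
       [  0.        , 398.30789714, 206.87938362],
       [  0.        ,   0.        ,   1.        ]]), 'k1': -0.07984253575266381, 'xyz': array([ 0.30135609, -0.12626266,  1.41373485]), 'attitude': array([-0.70297401, -0.06136787,  0.05748985,  0.7062269 ])}
wrist {'camera_matrix': array([[316.35704409,   0.        , 277.31943495],
       [  0.        , 316.35704409, 210.79463956],
       [  0.        ,   0.        ,   1.        ]]), 'k1': 0.011053883894757264, 'xyz': array([0.16203496, 0.63302659, 0.37279136]), 'attitude': array([ 0.81356627, -0.1122803 , -0.076887  ,  0.56532419])}
{'clock': 0.15, 'q': array([-1.25802614,  0.46819275, -0.01161114,  1.6033923 ,  0.00601765,
        1.07140598, -0.05630048]), 'joint_velocities': array([-0.00018894, -0.00411152, -0.00069257, -0.00041752,  0.00066663,
       -0.00097132,  0.00041955]), 'effort': array([ 5.56158102e-04, -5.32794428e+01,  2.15052551e-02, -2.51552653e+01,
        1.14962141e-02,  5.49752091e-03,  2.95917539e-05]), 'tcp_pos': array([0.22631438, 0.60888026, 0.23055376]), 'tcp_rot': array([-6.33193327e-05,  1.76972895e-01,  9.84215489e-01, -6.79194422e-04]), 'ft_force': array([-0.78314507, -0.39766604,  0.04203942]), 'wrist_torque': array([-0.01244832, -0.06969418,  0.0384674 ]), 'grip_width': 0.08542017947301345}
```

View pics/scene0.png

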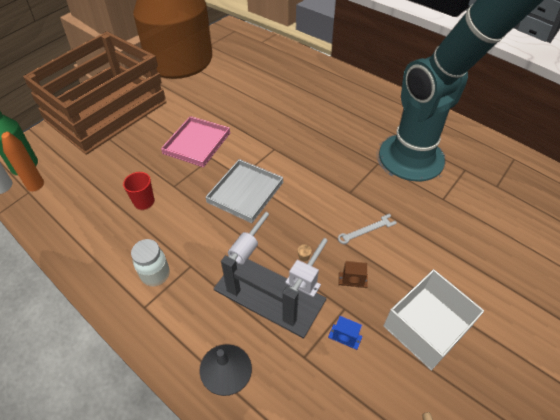

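View pics/top0.png

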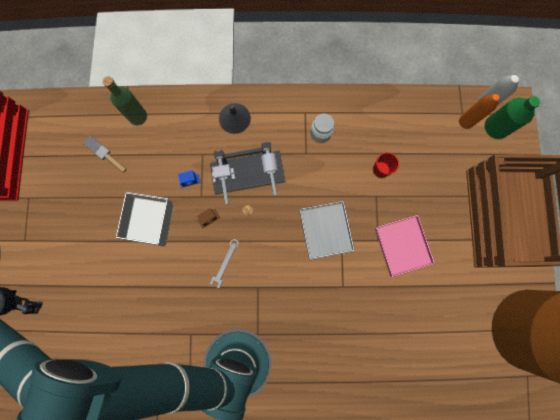

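View pics/wrist0.png

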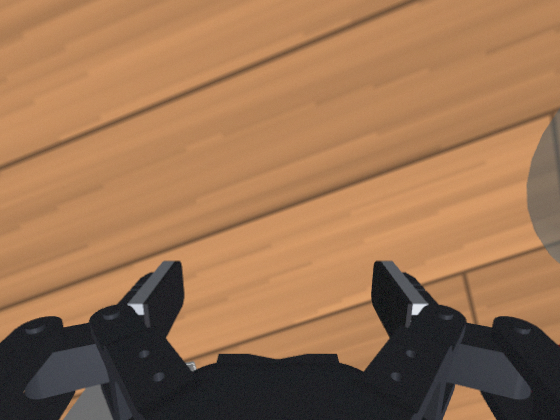

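The block (top view about 223,173) hangs on the left (+y) bar and the sleeve (270,160) on the right. The steel tray is at (327,230), and the pink tray at (404,245) is a decoy. Next I'll get masks and fit the poses.

```bash
cat > h.py <<'E'
import numpy as np, cv2
from scipy.spatial.transform import Rotation as R
def quat(q): return R.from_quat([q[1],q[2],q[3],q[0]])
def proj(c,P):
    P=np.atleast_2d(P); p=quat(c["attitude"]).inv().apply(P-c["xyz"])
    s=np.stack([p[:,0]/-p[:,2],-p[:,1]/-p[:,2]],1); r2=(s**2).sum(1,keepdims=True)
    s=s*(1+c["k1"]*r2); K=c["camera_matrix"]; return s*[K[0,0],K[1,1]]+K[:2,2]
def ray(c,uv,z):
    uv=np.atleast_2d(uv).astype(float);K=c["camera_matrix"]
    s=cv2.undistortPoints(uv[:,None],K,np.array([c["k1"],0,0,0.]))[:,0]
    d=quat(c["attitude"]).apply(np.stack([s[:,0],-s[:,1],-np.ones(len(s))],1))
    return c["xyz"]+d*((z-c["xyz"][2])/d[:,2])[:,None]
def box(cx,cy,cz,sx,sy,sz):
    return np.array([[cx+a*sx/2,cy+b*sy/2,cz+d*sz/2] for a in(-1,1) for b in(-1,1) for d in(-1,1)])
def cyl(x0,x1,y,z,r):
    t=np.linspace(0,2*np.pi,24,endpoint=False)
    return np.array([[x,y+r*np.cos(a),z+r*np.sin(a)] for x in(x0,x1) for a in t])
def sil(c,parts,S=4):
    m=np.zeros((420*S,560*S),np.uint8)
    for p in parts:
        h=cv2.convexHull(np.round((proj(c,p)+.5)*S-.5).astype(np.int32)); cv2.fillConvexPoly(m,h,1)
    return cv2.resize(m*255,(560,420),interpolation=cv2.INTER_AREA)/255.
def T(parts,x,y,yaw,z=0):
    r=R.from_euler('z',yaw); return [r.apply(p)+[x,y,z] for p in parts]
stand=[box(0,0,.006,.12,.26,.012)]
for s in(1,-1):
    stand+= [cyl(-.12,.04,.08*s,.14,.006)]
block=[box(0,0,.004,.036,.074,.008),box(0,0,.035,.036,.054,.054)]
sleeve=[cyl(-.03,.03,0,0,.024)]
tray=[box(0,0,.0125,.18,.16,.025)]
E
python3 - <<'E'
from station import *
from h import *
import pickle
D={}
for cam in["top","scene"]:
    im=get_image(cam);c=get_calibration(cam);D[cam]=(im,c,{})
    for q in["block","stand","tray","sleeve"]:
        L=masks_of(q,cam); D[cam][2][q]=L
        for l in L:
            print(cam,q,round(l["conf"],2),np.round(l["extent"]),l["mask"].sum(), np.round(ray(c,[np.mean(np.nonzero(l["mask"])[::-1],1)],.13 if q in("block","sleeve") else .015)[0],3))
pickle.dump(D,open("D.pkl","wb"))
E
```

```text
top block 0.77 [199. 208. 217. 226.] 254 [0.489 0.091 0.13 ]
top block 0.75 [209. 162. 237. 182.] 324 [0.637 0.044 0.13 ]
top block 0.75 [262. 151. 277. 176.] 280 [ 0.67 -0.11  0.13]
top block 0.55 [178. 172. 201. 188.] 265 [0.617 0.157 0.13 ]
top stand 0.68 [206. 146. 284. 199.] 2087 [ 0.677 -0.03   0.015]
top tray 0.8 [376. 217. 436. 276.] 2446 [ 0.398 -0.585  0.015]
top tray 0.72 [296. 203. 354. 255.] 2385 [ 0.456 -0.31   0.015]
top sleeve 0.53 [262. 149. 279. 178.] 299 [ 0.671 -0.11   0.13 ]
scene block 0.93 [285. 261. 319. 298.] 797 [0.639 0.05  0.13 ]
scene block 0.91 [338. 263. 369. 288.] 684 [0.561 0.131 0.13 ]
scene block 0.56 [330. 318. 361. 347.] 702 [0.686 0.197 0.13 ]
scene stand 0.79 [214. 211. 328. 338.] 4729 [ 0.67  -0.027  0.015]
scene tray 0.87 [160. 118. 233. 169.] 2189 [ 0.407 -0.58   0.015]
scene tray 0.77 [204. 161. 283. 222.] 2811 [ 0.466 -0.305  0.015]
scene sleeve 0.89 [229. 231. 256. 264.] 520 [ 0.666 -0.111  0.13 ]
```

```bash
cat > fit.py <<'E'
from h import *
import pickle
from scipy.optimize import minimize
D=pickle.load(open("D.pkl","rb"))
idx={"top":dict(block=1,stand=0,tray=1,sleeve=0),"scene":dict(block=0,stand=0,tray=1,sleeve=0)}
M={c:{q:cv2.GaussianBlur(D[c][2][q][i]["mask"].astype(float),(0,0),1) for q,i in idx[c].items()} for c in idx}
def cost(a,b): return np.abs(cv2.GaussianBlur(a,(0,0),1)-b).sum()
def f_tray(p): return sum(cost(sil(D[c][1],T(tray,*p)),M[c]["tray"]) for c in M)
def opt(f,x0,s):
    for k in(1,.3):
        r=minimize(f,x0,method="Nelder-Mead",options=dict(initial_simplex=np.vstack([x0]+[np.array(x0)+k*np.eye(len(x0))[i]*s[i] for i in range(len(x0))]),xatol=1e-5,fatol=.1,maxiter=250)); x0=r.x
    return r
r=opt(f_tray,[.458,-.31,0.1],[.01,.01,.1]);print("tray",r.x,r.fun); tr=r.x
posts=[box(.05,.08*s,.0775,.024,.03,.155) for s in(1,-1)]
def world(p):
    x,y,yaw,bx,sx=p
    b=T([q+[bx,.08,.096] for q in block],x,y,yaw); s=T([q+[sx,-.08,.13] for q in sleeve],x,y,yaw)
    return T(stand+posts,x,y,yaw),b,s
def f(p):
    a,b,s=world(p);t=0
    for c in M:
        cc=D[c][1]
        t+=cost(sil(cc,a+b+s),np.clip(M[c]["stand"]+M[c]["block"]+M[c]["sleeve"],0,1))
        t+=2*cost(sil(cc,b),M[c]["block"])+2*cost(sil(cc,s),M[c]["sleeve"])
    return t
r=opt(f,[.675,-.03,.1,-.02,-.02],[.01,.01,.1,.02,.02]);print("stand",r.x,r.fun)
p=r.x
pickle.dump((tr,p),open("P.pkl","wb"))
for n,c in(("top",(180,130,200,150)),("scene",(190,150,160,200))):
    im=D[n][0][:,:,::-1]; S=4 if n=="top" else 3
    x,y,w,h=c; o=cv2.resize(im[y:y+h,x:x+w],None,fx=S,fy=S,interpolation=cv2.INTER_CUBIC)
    a,b,s=world(p)
    for parts,col in((a,(0,255,0)),(b,(0,0,255)),(s,(255,0,0)),(T(tray,*tr),(0,255,255))):
        for q in parts:
            hh=cv2.convexHull(((proj(D[n][1],q)+.5-[x,y])*S).astype(np.int32)); cv2.polylines(o,[hh],True,col,1)
    cv2.imwrite(f"pics/fit_{n}.png",o)
E
python3 fit.py
```

```text
tray [ 0.4585064 -0.3101048  0.182052 ] 142.61967768486207
stand [ 0.67281662 -0.02882805  0.17332036 -0.02169039 -0.01657065] 1230.2546887780663
```

View pics/fit_top.png

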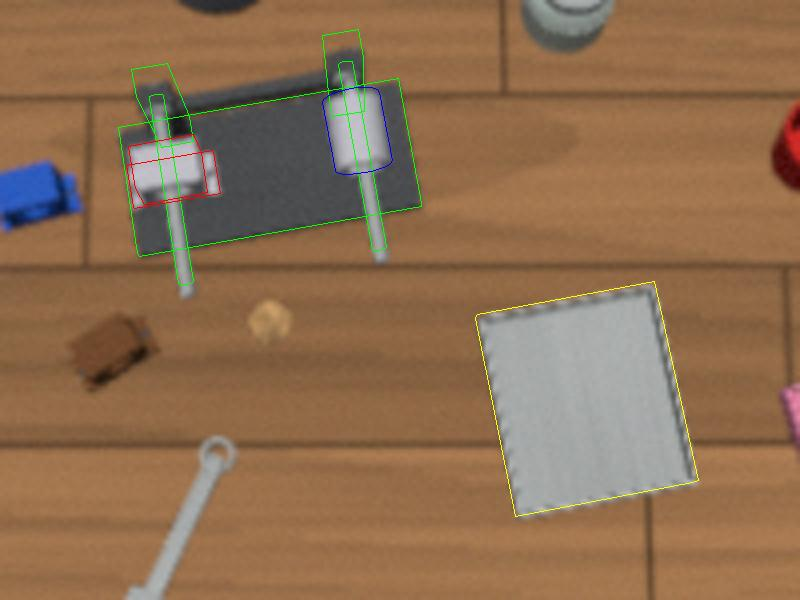

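View pics/fit_scene.png

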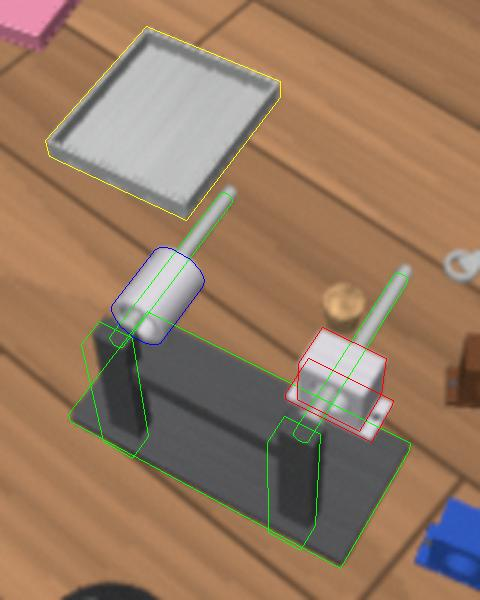

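```bash
sed -i 's/box(.05,.08\*s,.0775,.024,.03,.155)/box(.036,.08*s,.0775,.02,.026,.155)/' fit.py; sed -i 's/^def world(p):/def world(p):\n    p=np.r_[p,0,0][:6]/; s/x,y,yaw,bx,sx=p$/x,y,yaw,bx,sx,px=p/; s/T(stand+posts,x,y,yaw),b,s/T(stand+[q+[px,0,0] for q in posts],x,y,yaw),b,s/; s/-.02,-.02\],\[.01,.01,.1,.02,.02\]/-.02,-.02,0],[.01,.01,.1,.02,.02,.01]/' fit.py; python3 fit.py
```

```text
tray [ 0.4585064 -0.3101048  0.182052 ] 142.61967768486207
stand [ 0.67313309 -0.02852905  0.17028793 -0.02258947 -0.0174151   0.00078285] 1068.6997832613336
```

View pics/fit_top.png

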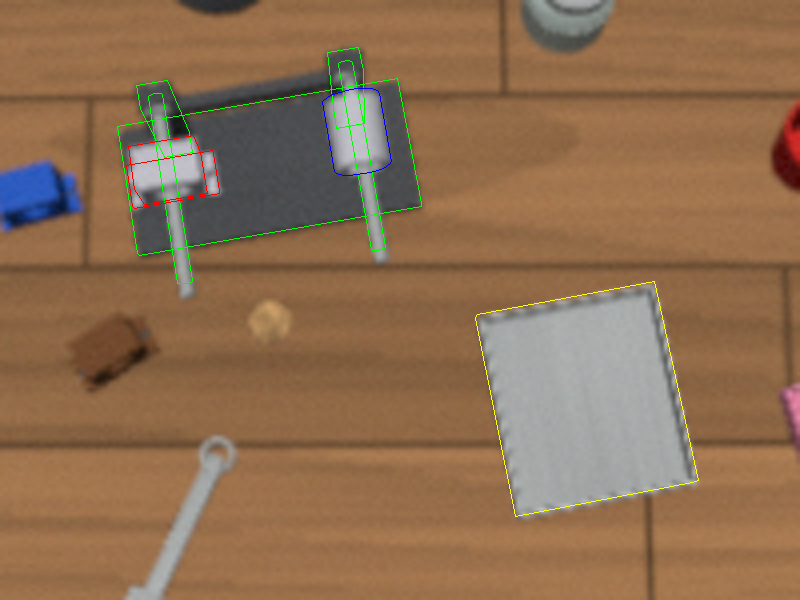

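View pics/fit_scene.png

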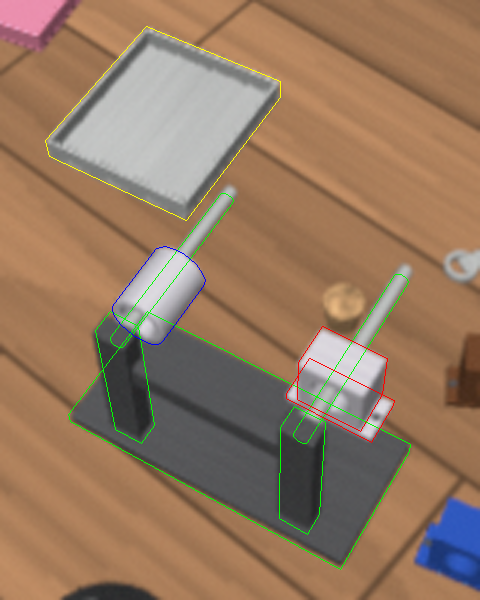

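```bash
cat >> h.py <<'E'
def delta(s,pos,yaw_y):
    """tool shift/turn units to go to world pos, tool down with tool y at angle yaw_y"""
    Rt=quat(s["tcp_rot"]); y=np.array([np.cos(yaw_y),np.sin(yaw_y),0]); z=np.array([0,0,-1.]); x=np.cross(y,z)
    G=R.from_matrix(np.stack([x,y,z],1))
    return np.round(Rt.inv().apply(np.array(pos)-s["tcp_pos"])/.25,3), np.round((Rt.inv()*G).as_rotvec()/1.5,3)
E
python3 - <<'E'
from h import *
from station import *
import pickle
D=pickle.load(open("D.pkl","rb"));tr,p=pickle.load(open("P.pkl","rb"))
c=D["top"][1]
a=ray(c,[[226.75,203.7],[275.4,194.7],[219.2,154.5]],.14);print("top",a)
b=ray(D["scene"][1],[[190+406/3,150+268/3],[190+232/3,150+189/3]],.14);print("scene",b)
d=a[0]-a[2];print("yaw bar",np.arctan2(-d[1],-d[0]))
d=a[0]-a[1];print("yaw tips",np.arctan2(-d[0],d[1]))
B=R.from_euler('z',p[2]).apply([p[3],.08,0])+[p[0],p[1],0];print("block",B)
t=R.from_euler('z',p[2]).apply([-.12,.08,0])+[p[0],p[1],0];print("tip pred",t)
print(delta(get_state(),[B[0],B[1],.24],np.pi/2+p[2]))
E
```

```text
top [[ 0.5290184   0.02668709  0.14      ]
 [ 0.55799823 -0.13175349  0.14      ]
 [ 0.6955938   0.05457863  0.14      ]]
scene [[ 0.53051812  0.02789708  0.14      ]
 [ 0.55842557 -0.1291078   0.14      ]]
yaw bar 0.16590192355828604
yaw tips 0.18090690375624874
block [0.63731306 0.04648568 0.        ]
tip pred [0.54131147 0.02997789 0.        ]
(array([-2.325, -1.538, -0.035]), array([ 0.   ,  0.   , -0.351]))
```

move_arm:
  series: [-0.15, -0.1, 0, 0, 0, 0, 85, -0.35, -0.23, 0, 0, 0, 0, 85, -0.55, -0.36, 0, 0, 0, 0, 85, -0.75, -0.5, 0, 0, 0, 0, 85, -0.95, -0.63, 0, 0, 0, 0, 85, -1, -0.66, 0, 0, 0, 0, 85, -1, -0.66, 0, 0, 0, 0, 85, -1, -0.66, 0, 0, 0, 0, 85]

```text
clock: 1.65
tcp_pos: [0.402, 0.3693, 0.2313]
tcp_rot: [-0.0, 0.176, 0.984, 0.0]
ft_force: [-0.3, 0.5, -0.8]
grip_width: 0.0849
```

move_arm:
  series: [-0.15, -0.1, 0, 0, 0, 0, 85, -0.35, -0.23, 0, 0, 0, 0, 85, -0.55, -0.36, 0, 0, 0, 0, 85, -0.75, -0.5, 0, 0, 0, 0, 85, -0.95, -0.63, 0, 0, 0, 0, 85, -1, -0.66, 0, 0, 0, 0, 85, -1, -0.66, 0, 0, 0, 0, 85, -1, -0.66, 0, 0, 0, 0, 85]

```text
clock: 2.65
tcp_pos: [0.579, 0.1288, 0.231]
tcp_rot: [-0.001, 0.175, 0.985, 0.0]
ft_force: [-0.0, 0.6, 1.1]
grip_width: 0.0852
```

```bash
python3 - <<'E'
from h import *
from station import *
s=get_state();print(s["clock"],s["tcp_pos"],s["tcp_rot"])
print(delta(s,[.637,.0465,.24],np.pi/2+.172), delta(s,[.60,.0400,.24],np.pi/2+.172))
E
```

```text
2.65 [0.57898118 0.1288077  0.23099379] [-6.55249473e-04  1.74938487e-01  9.84579045e-01  4.47262182e-04]
(array([-0.331, -0.229, -0.037]), array([ 0.001, -0.001, -0.349])) (array([-0.201, -0.305, -0.037]), array([ 0.001, -0.001, -0.349]))
```

move_arm:
  series: [-0.08, -0.05, -0.02, 0, 0, -0.08, 85, -0.18, -0.12, -0.04, 0, 0, -0.18, 85, -0.28, -0.19, -0.04, 0, 0, -0.28, 85, -0.33, -0.23, -0.04, 0, 0, -0.35, 85, -0.33, -0.23, -0.04, 0, 0, -0.35, 85, -0.33, -0.23, -0.04, 0, 0, -0.35, 85, -0.33, -0.23, -0.04, 0, 0, -0.35, 85, -0.33, -0.23, -0.04, 0, 0, -0.35, 85]

```text
clock: 3.65
tcp_pos: [0.6372, 0.0442, 0.2414]
tcp_rot: [0.0, -0.085, 0.996, 0.0]
ft_force: [-0.4, -0.0, 0.2]
grip_width: 0.085
```

```bash
python3 - <<'E'
from h import *
from station import *
s=get_state();print(s["clock"],s["tcp_pos"],s["tcp_rot"])
c=get_calibration("wrist");im=get_image("wrist")[:,:,::-1].copy()
cv2.imwrite("pics/w1raw.png",im)
yaw=.172;B=[.637,.0465]
P=T(block,B[0],B[1],yaw,.096)
for q in P:
    cv2.polylines(im,[cv2.convexHull(proj(c,q).astype(np.int32))],True,(0,0,255),1)
L=masks_of("block","wrist")
for l in L: print(l["conf"],l["extent"])
for z in(.15,): 
  t=T([cyl(-.120,.04,.08,.14,.006)],.6615,-.0305,yaw)[0]
  cv2.polylines(im,[cv2.convexHull(proj(c,t).astype(np.int32))],True,(0,255,0),1)
cv2.imwrite("pics/w1.png",im)
print(delta(s,[.637,.0465,.24],np.pi/2+.172))
E
```

```text
3.65 [0.63719969 0.04418337 0.24142592] [ 6.17888220e-05 -8.49251857e-02  9.96387318e-01  1.48318581e-04]
0.97 [241.6, 179.8, 321.1, 240.0]
0.6 [356.0, 184.9, 429.0, 235.3]
0.57 [316.7, 29.2, 399.8, 100.4]
(array([-0.001,  0.009,  0.006]), array([ 0.   ,  0.   , -0.001]))
```

View pics/w1.png

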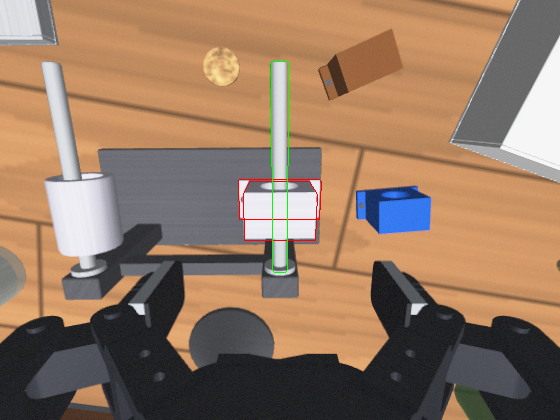

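The wrist view confirms the fit: the block outline (241–321, 180–240) and the bar overlay both line up. Descending now.

move_arm:
  series: [0, 0.01, 0.1, 0, 0, 0, 85, 0, 0.01, 0.2, 0, 0, 0, 85, 0, 0.01, 0.3, 0, 0, 0, 85, 0, 0.01, 0.4, 0, 0, 0, 85, 0, 0.01, 0.47, 0, 0, 0, 85, 0, 0.01, 0.52, 0, 0, 0, 85, 0, 0.01, 0.52, 0, 0, 0, 85, 0, 0.01, 0.52, 0, 0, 0, 75]

```text
clock: 4.75
tcp_pos: [0.6377, 0.0456, 0.1121]
tcp_rot: [0.001, -0.084, 0.996, 0.0]
ft_force: [0.4, -0.8, 0.5]
grip_width: 0.075
```

move_arm:
  series: [0, 0, 0, 0, 0, 0, 65, 0, 0, 0, 0, 0, 0, 58, 0, 0, 0, 0, 0, 0, 54, 0, 0, 0, 0, 0, 0, 48, 0, 0, 0, 0, 0, 0, 45, 0, 0, 0, 0, 0, 0, 45, 0, 0, 0, 0, 0, 0, 45, 0, 0, 0, 0, 0, 0, 45]

```text
clock: 5.75
tcp_pos: [0.6374, 0.0456, 0.1119]
tcp_rot: [0.0, -0.084, 0.996, 0.0]
ft_force: [-1.3, -0.6, 5.6]
grip_width: 0.0531
```

```bash
python3 - <<'E'
from h import *
from station import *
s=get_state();print(s["clock"],s["tcp_pos"],s["tcp_rot"],s["ft_force"],s["grip_width"])
cv2.imwrite("pics/w2.png",get_image("wrist")[:,:,::-1])
a=get_image("scene")[150:350,190:430,::-1];cv2.imwrite("pics/s2.png",cv2.resize(a,None,fx=3,fy=3))
E
```

```text
5.75 [0.63737756 0.04560669 0.11193697] [ 4.35596670e-04 -8.44405819e-02  9.96428420e-01  5.28874995e-05] [-1.33097747 -0.6192074   5.57093127] 0.053148799136621405
```

View pics/w2.png

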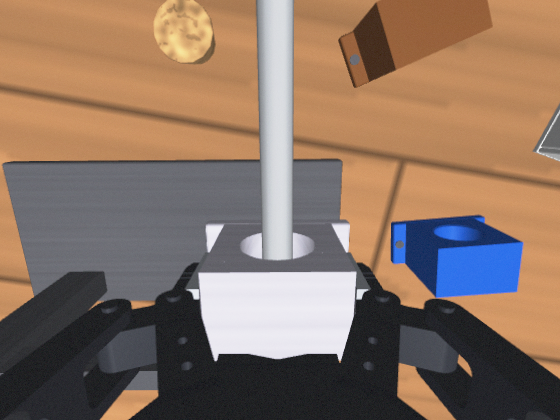

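View pics/s2.png

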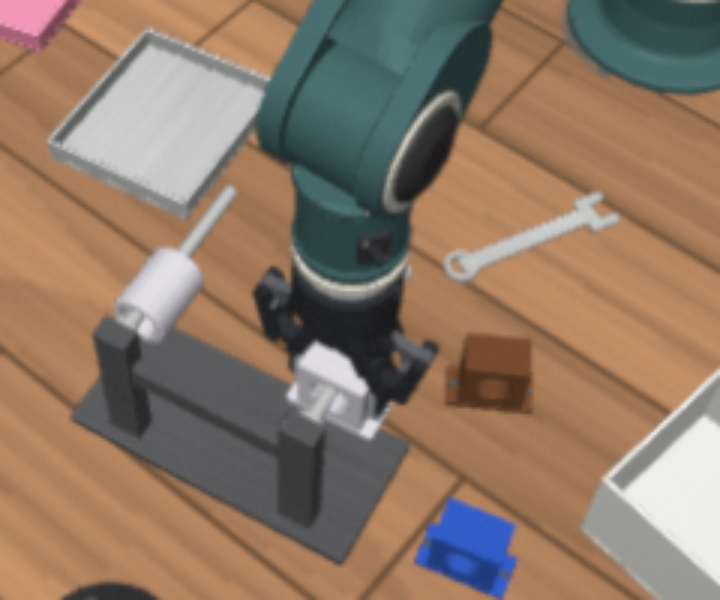

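move_arm:
  series: [0, 0, -0.01, 0, 0, 0, 45, 0, 0, -0.02, 0, 0, 0, 45, 0, 0, -0.03, 0, 0, 0, 45, 0, 0, -0.04, 0, 0, 0, 45, 0, 0, -0.04, 0, 0, 0, 45, 0, 0, -0.04, 0, 0, 0, 45, 0, 0, -0.04, 0, 0, 0, 45, 0, 0, -0.04, 0, 0, 0, 45]

```text
clock: 6.85
tcp_pos: [0.637, 0.0455, 0.1212]
tcp_rot: [-0.0, -0.084, 0.996, 0.0]
ft_force: [0.5, -0.1, -2.0]
grip_width: 0.0533
```

```bash
python3 - <<'E'
from h import *
from station import *
s=get_state();print(s["clock"],s["tcp_pos"],s["ft_force"],s["grip_width"])
cv2.imwrite("pics/w3.png",get_image("wrist")[:,:,::-1])
d=.22; print(delta(s,[s["tcp_pos"][0]-d*np.cos(.172),s["tcp_pos"][1]-d*np.sin(.172),s["tcp_pos"][2]],np.pi/2+.172))
E
```

```text
6.85 [0.63698769 0.0455465  0.12121094] [ 0.47343896 -0.14314614 -2.0217022 ] 0.05331479735914583
(array([ 0.88 , -0.003,  0.   ]), array([ 0.   , -0.   , -0.002]))
```

View pics/w3.png

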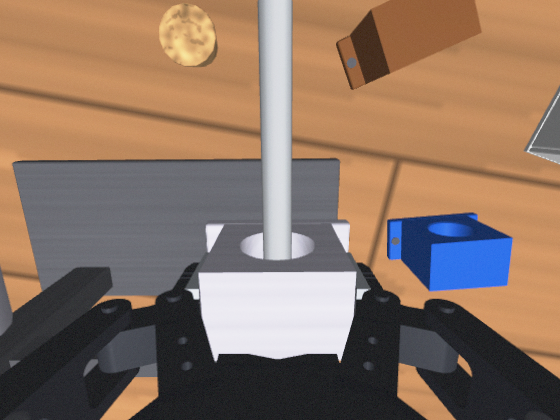

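Now the bore is centred on the bar and the wrist reads −2 N, which is the block's weight. Next is pulling it along the bar.

move_arm:
  series: [0.03, 0, 0, 0, 0, 0, 45, 0.08, 0, 0, 0, 0, 0, 45, 0.14, 0, 0, 0, 0, 0, 45, 0.2, 0, 0, 0, 0, 0, 45, 0.26, 0, 0, 0, 0, 0, 45, 0.3, 0, 0, 0, 0, 0, 45, 0.3, 0, 0, 0, 0, 0, 45, 0.3, 0, 0, 0, 0, 0, 45]

```text
clock: 7.9
tcp_pos: [0.5637, 0.0331, 0.1215]
tcp_rot: [0.001, -0.084, 0.996, 0.0]
ft_force: [-0.0, -0.8, -1.9]
grip_width: 0.0534
```

```bash
python3 - <<'E'
from h import *
from station import *
s=get_state();print(s["clock"],s["tcp_pos"],s["ft_force"],s["grip_width"])
cv2.imwrite("pics/w4.png",get_image("wrist")[:,:,::-1])
E
```

```text
7.9 [0.56373166 0.03311056 0.12153442] [-0.00347225 -0.80408177 -1.94351149] 0.05343941894802754
```

View pics/w4.png

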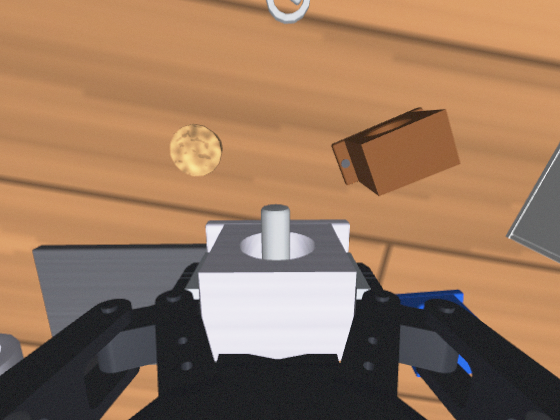

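move_arm:
  series: [0.05, 0, 0, 0, 0, 0, 45, 0.11, 0, 0, 0, 0, 0, 45, 0.18, 0, 0, 0, 0, 0, 45, 0.26, 0, 0, 0, 0, 0, 45, 0.34, 0, 0, 0, 0, 0, 45, 0.42, 0, 0, 0, 0, 0, 45, 0.46, 0, 0, 0, 0, 0, 45, 0.46, 0, 0, 0, 0, 0, 45]

```text
clock: 8.95
tcp_pos: [0.4493, 0.0135, 0.1215]
tcp_rot: [0.0, -0.084, 0.996, 0.0]
ft_force: [-0.4, -0.2, -1.7]
grip_width: 0.0537
```

```bash
python3 - <<'E'
from h import *
from station import *
s=get_state();print(s["clock"],s["tcp_pos"],s["ft_force"],s["grip_width"])
print(delta(s,[.4585,-.310,.16],np.pi/2+.18))
cv2.imwrite("pics/w5.png",get_image("wrist")[:,:,::-1])
cv2.imwrite("pics/s5.png",get_image("scene")[:,:,::-1])
E
```

```text
8.95 [0.44925275 0.01349212 0.12149315] [-0.38725478 -0.19005632 -1.6880124 ] 0.05368261027248055
(array([ 0.181, -1.282, -0.154]), array([ 0.   ,  0.   , -0.007]))
```

View pics/s5.png

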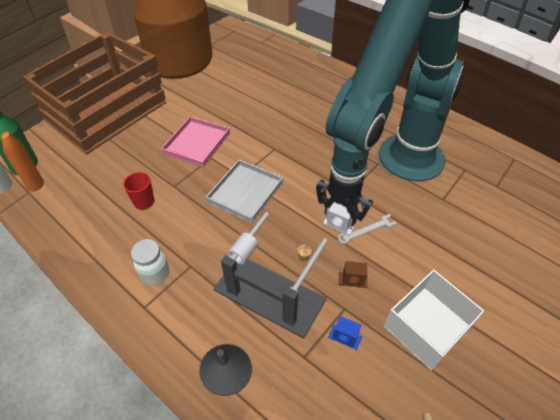

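View pics/w5.png

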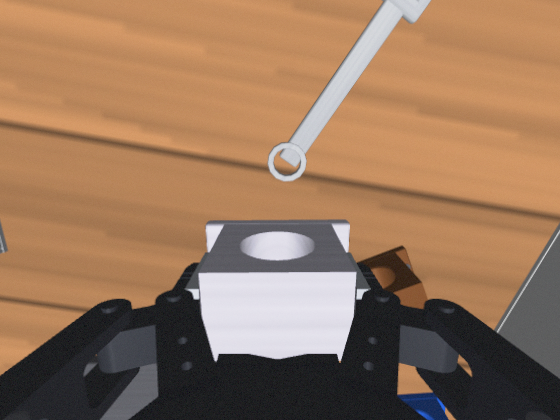

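The block is off the bar and held level. Carrying it to the tray.

move_arm:
  series: [0.02, -0.06, -0.02, 0, 0, 0, 45, 0.03, -0.16, -0.05, 0, 0, 0, 45, 0.05, -0.28, -0.08, 0, 0, 0, 45, 0.07, -0.41, -0.1, 0, 0, 0, 45, 0.09, -0.54, -0.1, 0, 0, 0, 45, 0.11, -0.67, -0.1, 0, 0, 0, 45, 0.12, -0.8, -0.1, 0, 0, 0, 45, 0.14, -0.9, -0.1, 0, 0, 0, 45]

```text
clock: 10.05
tcp_pos: [0.453, -0.2169, 0.1466]
tcp_rot: [0.0, -0.084, 0.996, -0.0]
ft_force: [0.4, -0.1, -2.3]
grip_width: 0.0541
```

move_arm:
  series: [0.02, -0.12, 0, 0, 0, 0, 45, 0.03, -0.24, 0, 0, 0, 0, 45, 0.04, -0.33, 0, 0, 0, 0, 45, 0.04, -0.38, 0, 0, 0, 0, 45, 0.04, -0.38, 0, 0, 0, 0, 45, 0.04, -0.38, 0, 0, 0, 0, 45, 0.04, -0.38, 0, 0, 0, 0, 45, 0.04, -0.38, 0, 0, 0, 0, 45]

```text
clock: 11.05
tcp_pos: [0.4594, -0.3087, 0.1464]
tcp_rot: [0.0, -0.085, 0.996, 0.0]
ft_force: [1.0, -0.0, -3.5]
grip_width: 0.0532
```

```bash
python3 - <<'E'
from h import *
from station import *
s=get_state();print(s["clock"],s["tcp_pos"],s["tcp_rot"],s["ft_force"],s["grip_width"])
print(delta(s,[.4585,-.310,.03],np.pi/2+.18))
cv2.imwrite("pics/w6.png",get_image("wrist")[:,:,::-1])
cv2.imwrite("pics/t6.png",get_image("top")[:,:,::-1])
E
```

```text
11.05 [ 0.45944783 -0.30874666  0.14636067] [ 6.61372464e-05 -8.50156753e-02  9.96379605e-01  1.11256597e-04] [ 0.95258032 -0.04471185 -3.53530201] 0.053150152394053345
(array([ 0.005, -0.004,  0.465]), array([ 0.   ,  0.   , -0.007]))
```

View pics/w6.png

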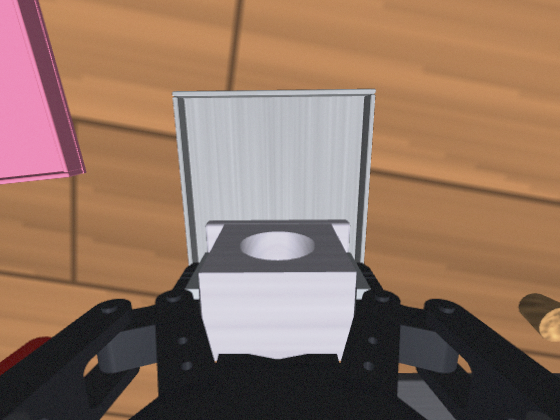

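View pics/t6.png

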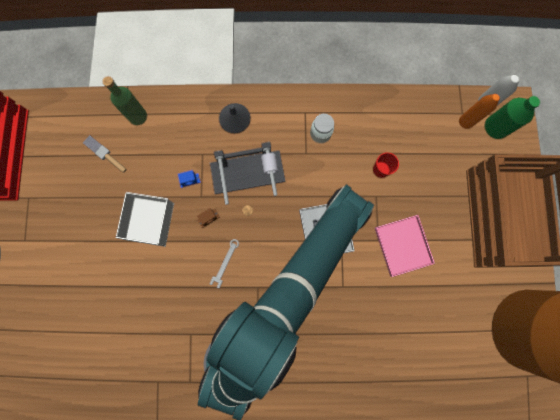

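move_arm:
  series: [0.005, 0, 0.06, 0, 0, 0, 45, 0.005, 0, 0.13, 0, 0, 0, 45, 0.005, 0, 0.2, 0, 0, 0, 45, 0.005, 0, 0.28, 0, 0, 0, 45, 0.005, 0, 0.36, 0, 0, 0, 45, 0.005, 0, 0.42, 0, 0, 0, 45, 0.005, 0, 0.465, 0, 0, 0, 45, 0.005, 0, 0.465, 0, 0, 0, 45]

```text
clock: 12.15
tcp_pos: [0.4575, -0.3094, 0.0291]
tcp_rot: [-0.001, -0.084, 0.996, 0.0]
ft_force: [0.2, -0.2, -1.8]
grip_width: 0.0533
```

move_arm:
  series: [0, 0, 0.004, 0, 0, 0, 45, 0, 0, 0.008, 0, 0, 0, 45, 0, 0, 0.012, 0, 0, 0, 45, 0, 0, 0.016, 0, 0, 0, 45, 0, 0, 0.02, 0, 0, 0, 45, 0, 0, 0.024, 0, 0, 0, 45, 0, 0, 0.028, 0, 0, 0, 45, 0, 0, 0.028, 0, 0, 0, 45]

```text
clock: 13.15
tcp_pos: [0.458, -0.3096, 0.0229]
tcp_rot: [-0.0, -0.084, 0.996, 0.0]
ft_force: [-0.1, 0.2, -1.3]
grip_width: 0.0532
```

move_arm:
  series: [0, 0, 0.003, 0, 0, 0, 45, 0, 0, 0.005, 0, 0, 0, 45, 0, 0, 0.007, 0, 0, 0, 45, 0, 0, 0.009, 0, 0, 0, 45, 0, 0, 0.01, 0, 0, 0, 45, 0, 0, 0.011, 0, 0, 0, 45, 0, 0, 0.012, 0, 0, 0, 45, 0, 0, 0.012, 0, 0, 0, 45]

```text
clock: 14.15
tcp_pos: [0.4581, -0.3096, 0.022]
tcp_rot: [0.0, -0.084, 0.996, 0.0]
ft_force: [-5.0, 5.4, 15.8]
grip_width: 0.0535
```

Contact with the floor reads 16 N. I'll relax the pressure, then open gradually.

move_arm:
  series: [0, 0, -0.004, 0, 0, 0, 45, 0, 0, -0.006, 0, 0, 0, 45, 0, 0, -0.006, 0, 0, 0, 50, 0, 0, -0.006, 0, 0, 0, 54, 0, 0, -0.006, 0, 0, 0, 57, 0, 0, -0.006, 0, 0, 0, 62, 0, 0, -0.006, 0, 0, 0, 68, 0, 0, -0.006, 0, 0, 0, 72]

```text
clock: 15.15
tcp_pos: [0.458, -0.3096, 0.0214]
tcp_rot: [-0.0, -0.084, 0.996, 0.0]
ft_force: [-0.6, 0.4, -0.2]
grip_width: 0.0722
```

```bash
python3 - <<'E'
from h import *
from station import *
s=get_state();print(s["clock"],s["tcp_pos"],s["ft_force"],s["grip_width"])
cv2.imwrite("pics/w7.png",get_image("wrist")[:,:,::-1])
E
```

```text
15.15 [ 0.45804491 -0.30962074  0.0214239 ] [-0.62365713  0.40045288 -0.21294632] 0.07219495445020895
```

View pics/w7.png

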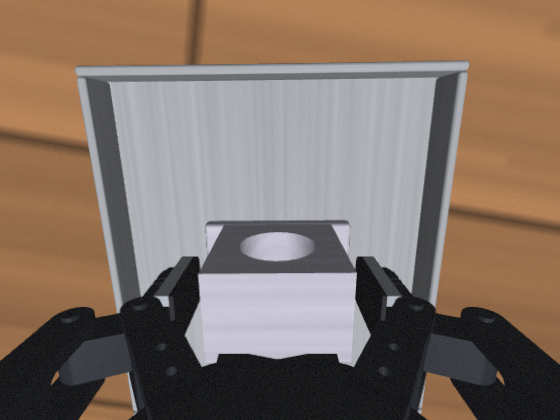

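The fingers are clear and the block is standing in the tray. Retreating straight up.

move_arm:
  series: [0, 0, -0.03, 0, 0, 0, 76, 0, 0, -0.08, 0, 0, 0, 78, 0, 0, -0.16, 0, 0, 0, 80, 0, 0, -0.26, 0, 0, 0, 80, 0, 0, -0.38, 0, 0, 0, 80, 0, 0, -0.5, 0, 0, 0, 80, 0, 0, -0.6, 0, 0, 0, 80, 0, 0, -0.6, 0, 0, 0, 80]

```text
clock: 16.2
tcp_pos: [0.4593, -0.3105, 0.1744]
tcp_rot: [0.002, -0.084, 0.996, -0.001]
ft_force: [0.8, 0.3, -0.0]
grip_width: 0.0798
```

move_arm:
  series: [0.1, 0, 0, 0, 0, 0, 80, 0.2, 0, 0, 0, 0, 0, 80, 0.2, 0, 0, 0, 0, 0, 80, 0.2, 0, 0, 0, 0, 0, 80, 0.2, 0, 0, 0, 0, 0, 80, 0.2, 0, 0, 0, 0, 0, 80, 0.2, 0, 0, 0, 0, 0, 80, 0.2, 0, 0, 0, 0, 0, 80]

```text
clock: 17.2
tcp_pos: [0.4089, -0.318, 0.1715]
tcp_rot: [0.0, -0.085, 0.996, -0.0]
ft_force: [0.6, -0.3, -0.9]
grip_width: 0.0802
```

```bash
python3 - <<'E'
from h import *
from station import *
import pickle
tr,p=pickle.load(open("P.pkl","rb"))
s=get_state();print(s["clock"],s["tcp_pos"],s["ft_force"],s["grip_width"])
c=get_calibration("wrist");im=get_image("wrist")[:,:,::-1].copy()
for q in T(block,.458,-.3096,.17,.004)+T(tray,*tr): cv2.polylines(im,[cv2.convexHull(proj(c,q).astype(np.int32))],True,(0,0,255),1)
cv2.imwrite("pics/w8.png",im)
im=get_image("scene")[:,:,::-1].copy();c=get_calibration("scene")
for q in T(block,.458,-.3096,.17,.004)+T([q+[p[4],-.08,.13] for q in sleeve],*p[:3]): cv2.polylines(im,[cv2.convexHull(proj(c,q).astype(np.int32))],True,(0,0,255),1)
cv2.imwrite("pics/s8.png",im)
E
```

```text
17.2 [ 0.40885936 -0.31798999  0.17151139] [ 0.57046377 -0.27686627 -0.90320493] 0.08019203362865425
```

View pics/w8.png

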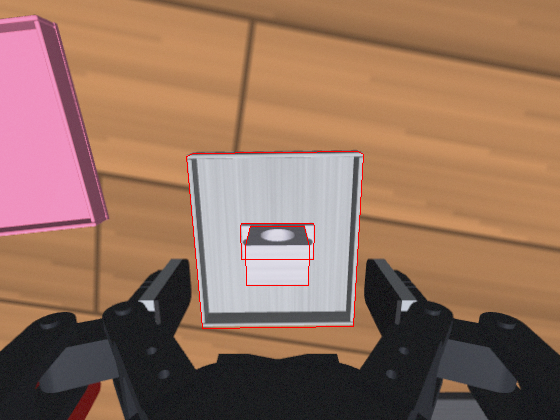

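View pics/s8.png

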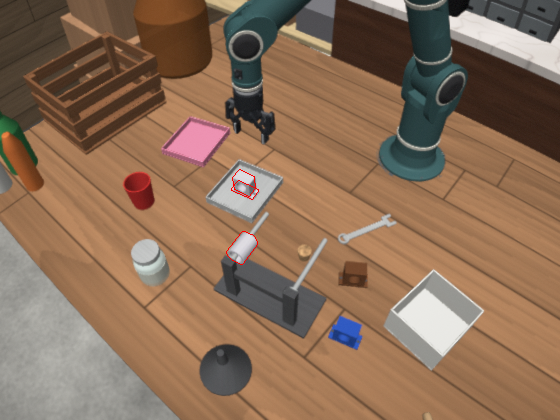

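The block stands upright at the tray's centre: wrist outline at 241–314, 223–286, and scene view at (245,184). The sleeve hasn't moved (243,247) and the arm is clear. Handing in.

```bash
python3 -c "
from station import *
print(sign_off())"
```

```text
the job is handed in; nothing more can be done
None
```

The bearing block is off its bar and standing on its foot in the shallow steel tray. I released it and handed the job in at about 17 s of the 37 s allowed. To get it there, I gripped the body, raised it about 10 mm so the bore cleared the bar, and drew it off the open end. I then lowered it until it touched the tray floor, eased off and let go.

**Last checks (wrist and scene pictures):**
- **Block:** it is upright near the tray's centre, matching the expected outline to within a few millimetres.
- **Sleeve:** it still matches its starting outline on the other bar.
- **Arm:** it is clear of everything, with wrist force close to zero.

**What disagreed:**
- **Stand fit:** my first fit put the bar ends about 11 mm too far from the robot, probably because the stand's base isn't centred between the bars as I had assumed. I corrected this from the bar ends seen in the pictures, and the wrist view agreed before I gripped.
- **Set-down force:** pressing the block onto the tray floor briefly reached about 16 N at the wrist, well under the 120 N limit.

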